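# Lay the plaster mould halves on their backs to dry

### The arm

A 7-joint arm with a two-finger parallel gripper is mounted at the origin on the work surface. World frame = base frame: x ahead of the robot, y to its left, z up, the work surface at z = 0. Lengths are in m, angles in rad, forces in N, time in s.
With the tool pointing down it reaches from about 0.425 to 0.825 m from the base axis. Payload 3.6 kg.
Tool frame: the origin (TCP) lies midway between the tips of the shut fingers; the grasp point (between the pads) lies 19 mm behind it (tcp_to_grasp is the distance from the TCP to the grasp point, in m); z points along the fingers, y is the line along which they close (so a half turn about z gives the same grasp; the last joint's range is limited). The gripper opens to 93 mm and grips with 3 to 60 N. Pads are 15 mm wide; open, the fingers measure 128 mm over their backs; the gripper's body (75 mm by 188 mm) begins 65 mm behind the grasp point.
Start: joints at [1.254, 0.615, -0.013, 1.423, 0.008, 1.103, -0.04], TCP at [0.186, -0.623, 0.219] pointing down, gripper open.
Joint ranges: [-3.12, 3.12], [-0.3, 2.06], [-1.34, 1.32], [0.26, 2.42], [-1.36, 4.5], [0.01, 1.98], [-2.84, 2.84]. Speed limits (rad/s): [2.79, 2.79, 3.14, 3.14, 3.14, 3.14, 3.14].

### API

Orientations are given as a 3x3 rotation matrix whose columns are the frame's x, y, z axes.
In Python, from workcell import state, camera, calibration, sign_off, tcp_to_grasp gives the robot as it stands. The module is installed in compiled form; this text tells all that it offers.
- The arm moves only by the tool play_rows, never from a script. Its argument "rows" is a list that holds one entry, the list of rows, each a list of 5 numbers: the finger opening in mm, from 0 to 93, then the shift along the tool's x, y, z in mm, then the turn about the tool's z in degrees. A call has exactly 10 rows; each row shifts and turns the commanded pose from where the row before left it, along the tool's axes as they then stand; what a row does not reach is not made up. A row lasts 1/10 s, in which the tool goes at most 50 mm and 8.59 degrees, less where a joint would pass 70% of its speed; a pose out of reach is approached as far as the arm can. A call is refused whole if a number of a shift passes 50 or a number of a turn 8.59, either way. A call with a gripper value outside its range is refused whole. The fingers move at their own pace and stop on an object; "force" is the grip in N (left out, the last holds). Time passes only in rows, so rows that do not move let the fingers close, or fill a call up. It gives the time, the measured TCP pose, the force, the opening and the grip force at its end, in the units of the state.
- state(): the state, without advancing time (a new reading comes with each control period).
- camera(name): name is "scene" or "side" or "wrist"; returns (picture, depth): 480x640x3 uint8, blue, green, red; 480x640 float32, m along the optical axis (not along the pixel's ray), 0 where there is no reading.
- calibration(name): a dict with "K" (3x3 intrinsics, pixels), "cam_to_world" (4x4, takes a point from camera to world coordinates). Camera axes: x right, y down, z forward; pixel columns grow to the right and rows downward; lengths in m; the calibration is good to about 2 mm. A picture is of the moment at which its call begins: read the wrist's pose just before it. calibration takes no time and is no camera call; for the wrist camera it gives the pose at the moment of the call.
- sign_off(): hands the job in; it is judged then, once.
The state is a dict: "clock": time; "q": joint angles; "dq": joint speeds; "joint_efforts": joint torques, N m; "eef_pos": TCP position; "tcp_rot": TCP orientation; "contact_force": force on the tool from outside, world axes, zero at the start; "torque": the same for the moment, N m; "finger_gap": finger opening in m; "gripper_force": force on a finger pad.
Only numpy, scipy, OpenCV 4.12 (cv2) and the standard library are available. Lean on these libraries where they do the work, as an engineer would, in place of code of your own. Each camera call takes 0.05 s, during which the arm holds its last target. There are 200 camera calls.

### The job

Both halves of the plaster casting mould are standing on end on the blue-grey foam mat; tip each one over with a gentle push of the fingertips so that it lies flat on its plain back on the mat, with its hollow facing up to dry. Only push: do not grip or lift the mould halves, never tip one onto its hollow face, and leave the vase and everything else where it stands.

Things in the scene. Friction and masses are not known exactly. Their poses are not given: they have to be found in the camera images.
- mould_a_center (a point): centre of this mould half. Axes turn with the block: z from bottom end to top end (up while it stands), x out through the plain back (the hollow faces -x), y along the width. Faces lie 25 mm from the centre along x, 50 along y, 60 along z. A push of 1 to 3 N near the top tips it; past about 22 degrees it falls by itself
- mould_b_center (a point): centre of this mould half. Axes turn with the block: z from bottom end to top end (up while it stands), x out through the plain back (the hollow faces -x), y along the width. Faces lie 25 mm from the centre along x, 50 along y, 60 along z. A push of 1 to 3 N near the top tips it; past about 22 degrees it falls by itself
- mould_a: one plaster mould half: loose off-white block 120 mm tall, 100 wide, 50 thick, 0.4 to 0.8 kg, standing on its 100 x 50 mm end on the mat. One 100 x 120 mm face has a brown-stained vase-shaped hollow, open at the top by a notch 40 mm wide, 29 deep, seen from above; the opposite face (back) is plain. Origin: centre of the bottom end; axes as its point
- mould_b: one plaster mould half: loose off-white block 120 mm tall, 100 wide, 50 thick, 0.4 to 0.8 kg, standing on its 100 x 50 mm end on the mat. One 100 x 120 mm face has a brown-stained vase-shaped hollow, open at the top by a notch 40 mm wide, 29 deep, seen from above; the opposite face (back) is plain. Origin: centre of the bottom end; axes as its point
- mat: blue-grey foam drying mat fixed to the table, 400 mm (its x) by 600 mm (its y), 12 mm thick; origin at the centre of its underside. It does not move; its top is level, 12 mm above the table
- vase: small white porcelain vase standing on the mat about midway between the mould halves; 40 mm across, 100 mm tall, origin at the centre of its underside
- jug: bright green plastic measuring jug with a handle, 100 mm across, 130 mm tall, off the mat; origin at the centre of its underside
- cup: white paper cup, 72 mm across, 90 mm tall, off the mat; origin at the centre of its underside
- bottle: white plastic bottle with blue cap, 60 mm across, 150 mm tall, off the mat; origin at the centre of its underside
- bowl: white ceramic bowl, 100 mm across, 50 mm tall, off the mat; origin at the centre of its underside
There are look-alikes about, which are no part of the job. Leave any orange or pink look-alike of the mould_b alone. What is shaped like the mould_a but orange is not meant.

How it is judged:
By the outcome, as a careful person would: the job done as asked, in the order asked, and still so for the second after the job is handed in, with the robot touching nothing.
It also fails if it takes over 45 s, if anything falls off the work surface, if the arm or the gripper's body presses on something with over 40 N, if the wrist force passes 120 N, or if a joint passes its speed limit or range.

## Working session

There is one attempt and no reset: what is moved stays moved. The work goes in short steps, Python scripts to look and compute and a tool call to move; the robot and the scene stay as the last step left them, time stands still between calls to the robot, and variables do not carry over. Pictures are saved under pics/ and viewed, at most 10 in all, crops included, and the job is handed in when it is done.

Besides the shell and the picture viewer there is one more tool, called after "Request:" as a command line: name --argument value ..., lists and objects as JSON in quotes. play_rows: Moves the arm, as the interface text tells. Its arguments: {"type":"object","properties":{"rows":{"type":"array","items":{"type":"array","items":{"type":"array","items":{"type":"number"}}}},"force":{"type":"number"}},"required":["rows"]}

```bash
mkdir -p pics
cat > h.py <<'E'
import numpy as np, cv2
from workcell import *
def shot(n,f):
    c=calibration(n); p,d=camera(n); cv2.imwrite(f'pics/{f}.png',p); np.savez(f'{f}.npz',p=p,d=d,K=c['K'],T=c['cam_to_world']); return p,d
def load(f):
    z=np.load(f'{f}.npz'); d=z['d']; K=z['K']; v,u=np.mgrid[:480,:640]
    P=np.stack([(u-K[0,2])/K[0,0]*d,(v-K[1,2])/K[1,1]*d,d],-1)
    return z['p'],P@z['T'][:3,:3].T+z['T'][:3,3],d
E
python3 - <<'E'
from h import *
shot('scene','s0'); shot('side','d0')
s=state(); print(s['clock'],s['eef_pos'],s['tcp_rot'],s['finger_gap'])
E
```

```text
0.1 [ 0.18558598 -0.62221898  0.21762443] [[ 9.58268967e-01  2.85867401e-01 -6.44979574e-04]
 [ 2.85868128e-01 -9.58266547e-01  2.15349796e-03]
 [-2.44748623e-06 -2.24800937e-03 -9.99997473e-01]] 0.09283178625719511
```

View pics/s0.png

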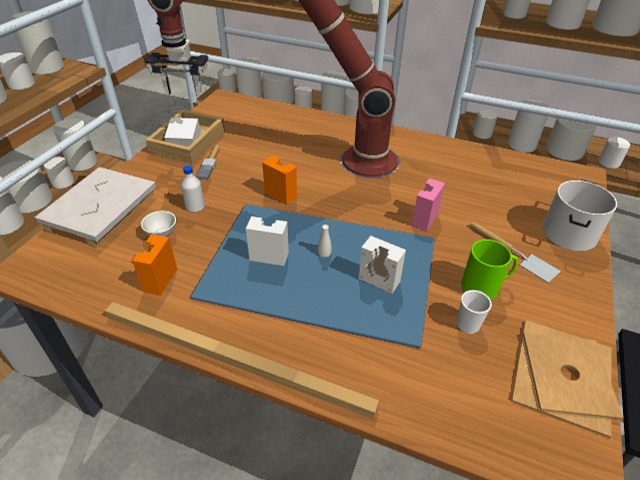

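View pics/d0.png

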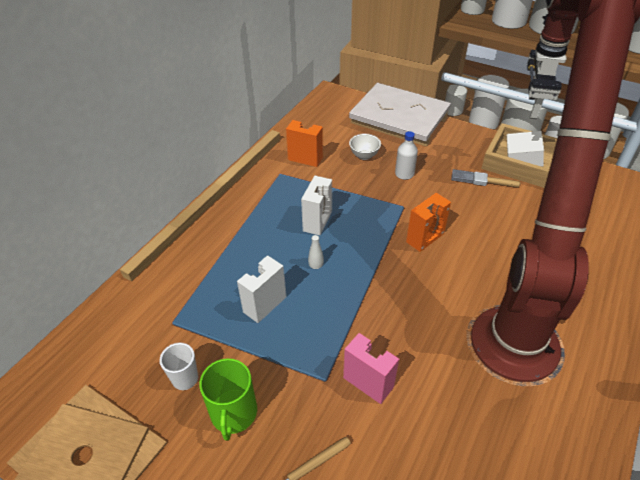

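Candidates in the scene picture are white (268,240), white (382,262), orange (280,180), orange (155,263), pink (428,204) and the white block in the tray (182,130). The two white ones on the mat are the targets. The left one shows its plain back to the scene camera with its hollow towards the robot; the right one's hollow faces the scene camera. Next I'll measure them and check in a close crop.

Run:
```python
from h import *
for f,bx in (('s0',[(235,300,205,275),(350,415,225,300)]),('d0',[(295,340,170,240),(230,292,250,325)])):
    p,W,d=load(f)
    for a,b,c,e in bx:
        w=W[c:e,a:b].reshape(-1,3); top=w[(w[:,2]>.127)&(w[:,2]<.139)]
        r=cv2.minAreaRect((top[:,:2]*1000).astype(np.float32))
        body=w[(w[:,2]>.03)&(w[:,2]<.12)]
        print(f,len(top),r,'centroid top',top.mean(0).round(3),'body',body.mean(0).round(3))
        bp=cv2.boxPoints(r);print(bp.round(0).tolist())
p,W,d=load('s0')
for u,v in [(324,250),(248,212),(434,240),(422,342),(195,298),(280,165),(428,185),(155,245),(192,185),(158,220),(488,250)]: print((u,v),W[v,u].round(3))
w=W[222:258,312:335].reshape(-1,3);w=w[w[:,2]>.03];print('vase',w.mean(0),w.min(0),w.max(0))
a=np.hstack([cv2.resize(p[200:300,235:335],(400,400)),cv2.resize(p[205:305,335:435],(400,400))])
cv2.imwrite('pics/c0.png',a)
```

```text
s0 452 ((594.7262573242188, -110.6455078125), (54.334617614746094, 101.33446502685547), 10.743742942810059) centroid top [ 0.599 -0.109  0.132] body [ 0.613 -0.101  0.076]
[[559.0, -66.0], [577.0, -165.0], [631.0, -155.0], [612.0, -56.0]]
s0 499 ((559.9921875, 203.3507843017578), (101.61882781982422, 55.24381637573242), 79.35595703125) centroid top [0.559 0.205 0.132] body [0.571 0.205 0.073]
[[523.0, 159.0], [578.0, 148.0], [597.0, 248.0], [542.0, 258.0]]
d0 405 ((591.126953125, -108.37725830078125), (51.822593688964844, 106.36915588378906), 10.614869117736816) centroid top [ 0.593 -0.107  0.131] body [ 0.577 -0.084  0.079]
[[556.0, -61.0], [575.0, -165.0], [626.0, -156.0], [607.0, -51.0]]
d0 643 ((557.6930541992188, 205.25228881835938), (102.5125503540039, 53.405033111572266), 79.41854858398438) centroid top [0.555 0.207 0.131] body [0.544 0.222 0.077]
[[522.0, 160.0], [575.0, 150.0], [593.0, 251.0], [541.0, 261.0]]
(324, 250) [0.537 0.034 0.044]
(248, 212) [ 0.445 -0.256  0.017]
(434, 240) [0.339 0.307 0.009]
(422, 342) [0.703 0.357 0.002]
(195, 298) [ 0.801 -0.221  0.012]
(280, 165) [ 0.287 -0.218  0.103]
(428, 185) [0.222 0.246 0.114]
(155, 245) [ 0.761 -0.347  0.119]
(192, 185) [ 0.491 -0.413  0.107]
(158, 220) [ 0.594 -0.481  0.027]
(488, 250) [0.422 0.454 0.098]
vase [0.55608611 0.04209528 0.09837451] [0.50785544 0.00961336 0.03008129] [1.45224316 0.37682196 0.99420746]
```

View pics/c0.png

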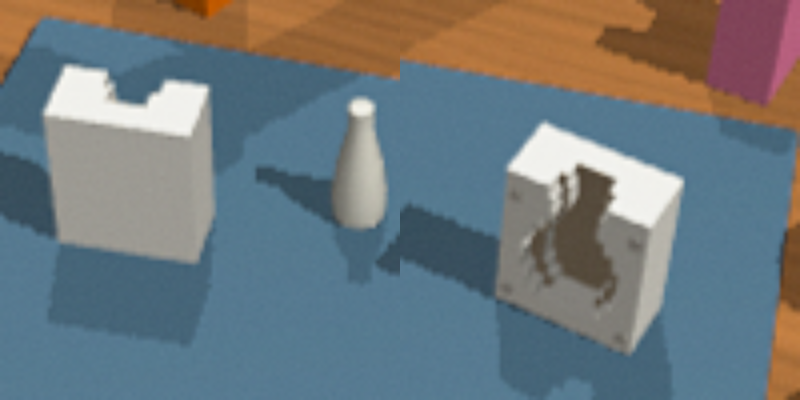

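The crop confirms it: the left half (plain back towards +x) needs a push to +x, and the right half (hollow towards +x) a push to -x. Two fingers about 50 mm apart will press either side of the notch.

Request:
play_rows --rows '[[[50,0,0,0,5.9],[50,20,-20,0,0],[50,27,-27,0,0],[50,27,-27,0,0],[50,27,-27,0,0],[50,27,-27,0,0],[50,27,-27,0,0],[50,27,-27,0,0],[50,20,-20,0,0],[50,0,0,0,0]]]'

```text
clock: 1.1
eef_pos: [0.35, -0.3821, 0.2184]
tcp_rot: [[0.981, 0.195, 0.001], [0.195, -0.981, 0.003], [0.002, -0.003, -1.0]]
contact_force: [0.6, -0.4, 0.5]
finger_gap: 0.0498
gripper_force: 0.0
```

```bash
cat > g.py <<'E'
from h import *
import sys
s=state();R=np.array(s['tcp_rot']);g=np.array(eval(sys.argv[1]))
print(s['clock'],s['eef_pos'].round(4),np.degrees(np.arctan2(R[1,0],R[0,0])),s['finger_gap'],np.round(s['contact_force'],2),'shift mm',(R.T@(g-s['eef_pos'])*1000).round(1))
E
python3 g.py "[.532,-.120,.114]"
```

```text
1.1 [ 0.35   -0.3821  0.2184] 11.219610734252967 0.04975546267994205 [ 0.65 -0.37  0.45] shift mm [ 229.3 -221.3  105.5]
```

Request:
play_rows --rows '[[[50,20,-20,0,0.5],[50,30,-29,0,0],[50,30,-29,0,0],[50,30,-29,0,0],[50,30,-29,0,0],[50,30,-29,0,0],[50,30,-29,0,0],[50,20,-18,20,0],[50,9,-9,35,0],[50,0,0,30,0]]]'

```text
clock: 2.1
eef_pos: [0.534, -0.1268, 0.1323]
tcp_rot: [[0.984, 0.181, 0.001], [0.181, -0.984, 0.001], [0.001, -0.001, -1.0]]
contact_force: [-0.1, -0.1, 0.6]
finger_gap: 0.05
gripper_force: 0.0
```

```bash
python3 g.py "[.532,-.120,.114]"; python3 -c "
from h import *
p,d=shot('side','d1'); cv2.imwrite('pics/d1.png',cv2.resize(p[120:320,210:410],(600,600)))"
```

```text
2.1 [ 0.534  -0.1268  0.1323] 10.406976757092506 0.049967030375298864 [-0.12 -0.05  0.57] shift mm [-0.7 -7.1 18.3]
```

View pics/d1.png

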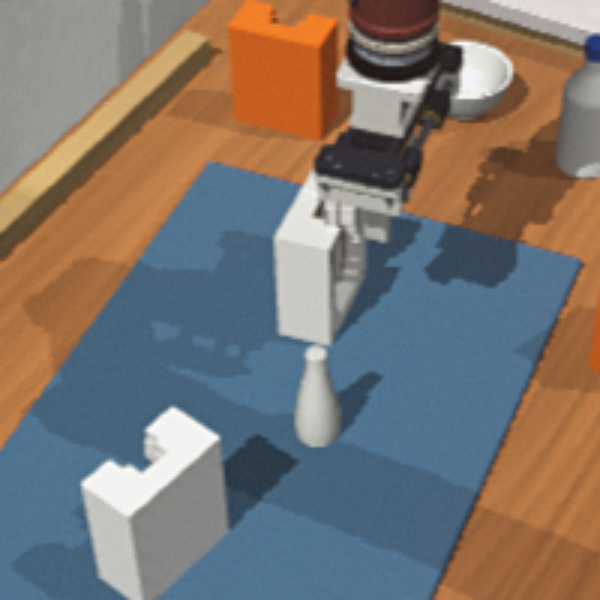

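The crop shows the gripper in front of the hollow side, about (360,200), not touching the half. Now I'll lower it and approach slowly.

Request:
play_rows --rows '[[[50,0,-7,10,0],[50,0,0,8,0],[50,0,0,0,0],[50,8,0,0,0],[50,8,0,0,0],[50,6,0,0,0],[50,5,0,0,0],[50,5,0,0,0],[50,5,0,0,0],[50,5,0,0,0]]]'

```text
clock: 3.15
eef_pos: [0.5728, -0.1144, 0.1156]
tcp_rot: [[0.984, 0.177, -0.001], [0.177, -0.984, -0.0], [-0.001, -0.0, -1.0]]
contact_force: [-0.7, -0.0, 1.0]
finger_gap: 0.0499
gripper_force: 0.5
```

Request:
play_rows --rows '[[[50,5,0,0,0],[50,5,0,0,0],[50,5,0,0,0],[50,5,0,0,0],[50,5,0,0,0],[50,5,0,0,0],[50,5,0,0,0],[50,5,0,0,0],[50,0,0,0,0],[50,0,0,0,0]]]'

```text
clock: 4.15
eef_pos: [0.6121, -0.1072, 0.1156]
tcp_rot: [[0.984, 0.177, -0.0], [0.177, -0.984, 0.0], [-0.0, -0.0, -1.0]]
contact_force: [-0.3, -0.1, 0.0]
finger_gap: 0.0497
gripper_force: 0.0
```

```bash
python3 g.py "[.62,.193,.114]"; python3 -c "
from h import *
p,d=shot('side','d2'); cv2.imwrite('pics/d2.png',cv2.resize(p[120:320,210:410],(600,600)))"
```

```text
4.15 [ 0.6121 -0.1072  0.1156] 10.211939344435224 0.04966581080374583 [-0.33 -0.14  0.03] shift mm [  61.  -294.     1.6]
```

View pics/d2.png

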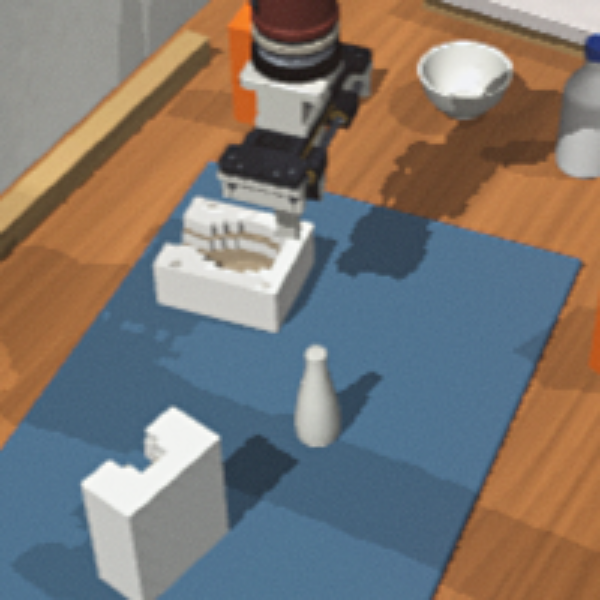

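The first half lies flat with its hollow up, around (235,255). Now for the second one.

Request:
play_rows --rows '[[[50,0,0,-30,0],[50,0,0,-40,7],[50,0,0,-30,7.2],[50,0,0,0,7],[50,-6,-35,0,0],[50,-10,-45,0,0],[50,-8,-47,0,0],[50,-8,-47,0,0],[50,-8,-47,0,0],[50,-5,-40,0,0]]]'

```text
clock: 5.2
eef_pos: [0.6169, 0.1608, 0.2159]
tcp_rot: [[0.982, -0.189, -0.0], [-0.189, -0.982, 0.001], [-0.001, -0.001, -1.0]]
contact_force: [1.0, 0.3, 0.1]
finger_gap: 0.0502
gripper_force: 0.0
```

```bash
python3 g.py "[.620,.193,.114]"
```

```text
5.2 [0.6169 0.1608 0.2159] -10.87303419136267 0.0502409509869174 [0.96 0.26 0.07] shift mm [ -3.  -32.  101.9]
```

Request:
play_rows --rows '[[[50,-1,-20,0,0],[50,-1,-12,0,0],[50,0,0,25,0],[50,0,0,35,0],[50,0,0,30,0],[50,0,0,11,0],[50,0,0,0,0],[50,-8,0,0,0],[50,-8,0,0,0],[50,-6,0,0,0]]]'

```text
clock: 6.2
eef_pos: [0.6001, 0.1942, 0.1164]
tcp_rot: [[0.982, -0.19, 0.002], [-0.19, -0.982, 0.001], [0.002, -0.002, -1.0]]
contact_force: [-0.1, -0.8, 0.7]
finger_gap: 0.0499
gripper_force: 0.0
```

```bash
python3 g.py "[.590,.199,.114]"; python3 -c "
from h import *
p,d=shot('scene','s1'); cv2.imwrite('pics/s1.png',cv2.resize(p[160:320,290:450],(600,600)))"
```

```text
6.2 [0.6001 0.1942 0.1164] -10.96409179050182 0.049867443877432 [-0.14 -0.8   0.7 ] shift mm [-10.8  -2.7   2.3]
```

View pics/s1.png

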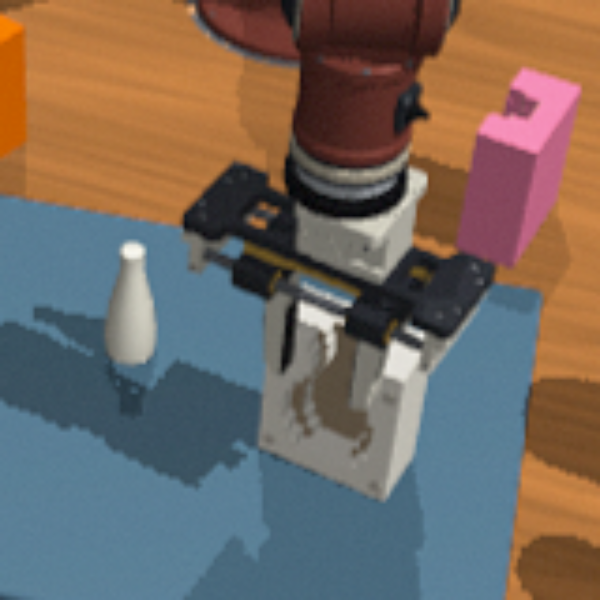

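The fingers, at (285,330) and (370,370), straddle the notch in front of the hollow face. Pushing towards -x.

Request:
play_rows --rows '[[[50,-5,-2,0,0],[50,-5,0,0,0],[50,-5,0,0,0],[50,-5,0,0,0],[50,-5,0,0,0],[50,-5,0,0,0],[50,-5,0,0,0],[50,-5,0,0,0],[50,-5,0,0,0],[50,-5,0,0,0]]]'

```text
clock: 7.25
eef_pos: [0.5507, 0.2052, 0.1144]
tcp_rot: [[0.982, -0.191, -0.001], [-0.191, -0.982, -0.0], [-0.001, 0.0, -1.0]]
contact_force: [-0.1, -0.4, 0.2]
finger_gap: 0.0501
gripper_force: 0.0
```

```bash
python3 g.py "[.536,.206,.114]"; python3 -c "
from h import *
p,d=shot('side','d3'); cv2.imwrite('pics/d3.png',cv2.resize(p[160:360,190:390],(600,600)))"
```

```text
7.25 [0.5507 0.2052 0.1144] -10.986295102321321 0.050137256475973314 [-0.12 -0.39  0.16] shift mm [-14.6   2.    0.4]
```

View pics/d3.png

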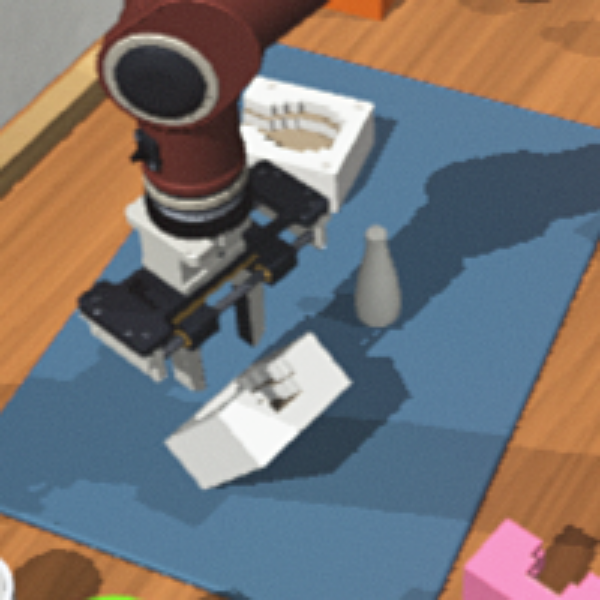

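The second half, about (260,410), is falling onto its back on its own, clear of the fingers. I'll back off and lift.

Request:
play_rows --rows '[[[50,0,0,0,0],[50,0,0,0,0],[50,0,0,0,0],[50,0,0,-20,0],[50,0,0,-40,0],[50,0,0,-40,0],[50,40,0,-10,0],[50,40,0,0,0],[50,20,0,0,0],[50,0,0,0,0]]]'

```text
clock: 8.3
eef_pos: [0.6522, 0.1835, 0.2237]
tcp_rot: [[0.981, -0.195, 0.001], [-0.195, -0.981, -0.002], [0.001, 0.001, -1.0]]
contact_force: [-0.7, 0.5, -0.0]
finger_gap: 0.0502
gripper_force: 0.0
```

```bash
python3 -c "
from h import *
shot('side','d4')
p,W,d=load('d4')
for a,b,c,e in [(255,345,170,240),(230,325,250,340)]:
    w=W[c:e,a:b].reshape(-1,3); w=w[(w[:,2]>.055)&(w[:,2]<.069)]; print(len(w),w.mean(0),w.std(0))"
```

```text
682 [ 0.6732041  -0.09208177  0.05999552] [0.03904215 0.03655583 0.00234284]
1237 [0.47493071 0.21283301 0.06070398] [0.03938429 0.05227368 0.00243745]
```

View pics/d4.png

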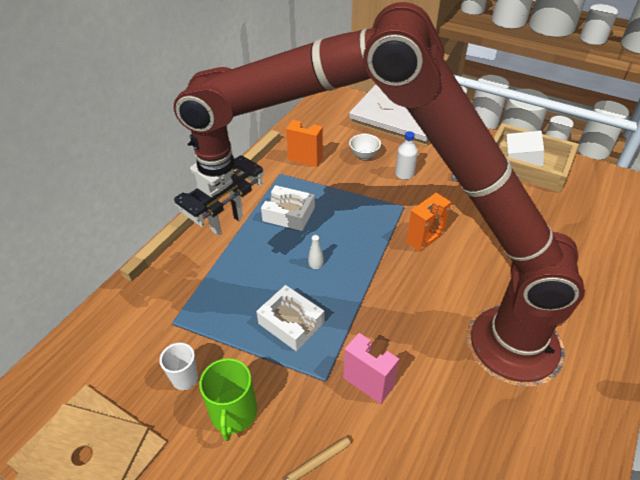

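Both halves lie flat with their hollows up, at (290,207) and (291,316). The vase at (316,252) and everything else are where they were, and the arm is clear.

```bash
python3 -c "
from workcell import *
print(sign_off())"
```

```text
the job is handed in; nothing more can be done
None
```

Both mould halves were tipped over by pushing only and lie flat on their backs on the mat, hollows up; the vase and everything else look undisturbed in the last picture, and the job is handed in at about 8 s of the 45 s.

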